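# Dock the slit lamp's power pack

## Task

Put the slit lamp's power pack (the narrow one with the upright fin) on charge: lay it flat on the open end of the dock's bed with its plain side against the long rail and its nose towards the hood, still short of the sprung ball. Then slide it along the rail under the hood until the ball clicks into the notch in its side and its nose is fully home against the end stop, and let go. Leave the other pack, the drops bottle and the lens case where they are.

Things in the scene. Friction and masses are not known exactly. Their poses are not given: they have to be found in the camera images.
- pack_center (a point): The power pack: grey block 120 long (x) x 56 wide (y) x 30 high, 0.26 to 0.40 kg, lying upright on the desk. The point is the block's centre, 15 above its underside. +x is the nose (brass contacts), which goes in first. Left (+y) side: full-height notch 14 wide, 8 deep, 15 ahead of the centre; left nose corner bevelled 12 long, 8 deep. Right (-y) side plain.
- pack_fin (a point): Grip point on the pack's black upright fin, on the centre line, 17 behind the block's centre and 48 above the pack's underside. Fin: 50 long (along x), 16 thick (y), its top 62 above the underside, 32 above the block. Take it across its thickness. The pack balances within 15 of this point. Axes as the pack's.
- dock_home (a point): Where the block's centre (pack_center) is when fully home in the dock, with the pack's axes. The dock is fixed. +x: direction of insertion, +y: the ball's side. Its flat grey bed is 12 thick, its top 15 below this point and level; it reaches from 150 behind this point (open end) to 76 ahead. Black end stop: its face is 60 ahead. The fin stays clear of the hood when home.
- dock_lay (a point): Point 85 behind dock_home, same height and axes: a pack whose block is centred here lies flat on the open bed, against the rail, its nose some 40 short of touching the ball.
- dock_rail (a point): The long aluminium rail on the dock's -y side, along the whole bed, 10 thick, top 22 above the bed. The point is on its inner face, level with dock_lay, 28 to its -y side. Opposite it, on the ball's side, a guide wall as high, 59 from the rail, begins 13 behind dock_home (flared outwards for some 22 more), so the pack has 3 of play.
- dock_hood (a point): The black hood bridging the channel, from 35 to 76 ahead of dock_home. The point is the middle of its rear lower edge, 34 above the bed (a pack passes with 4 to spare); its top is 40 above the bed.
- ball (a joint): Sprung steel ball, 16 in diameter, in the dock's +y side, 16 ahead of dock_home, 15 above the bed, jutting 4 into the pack's way. 0 = out; grows as it is pushed aside (m): 0.004 beside a pack on the rail, 0.006 at most; 0.001 to 0.0015 when clicked into the notch, where it presses the pack to rail and stop. Spring 3.6 N when out, 7 N at 0.004. Pushing past takes 5 to 15 N.
- other_center (a point): Bystander: the other pack, a grey block 100 long x 74 wide x 26 high with a round black knob on top (34 in diameter, 22 high); too wide for the dock. The point is its block's centre, 13 up.
- drops_center (a point): Bystander: white drops bottle, 36 in diameter, 75 tall, standing. The point is its centre.
- lens_center (a point): Bystander: round black lens case, 72 in diameter, 24 high. The point is its centre.

How it is judged:
By the outcome, as a careful person would: the job done as asked, in the order asked, and still so for the second after the job is handed in, with the robot touching nothing.
It also fails if it takes over 46 s, if anything falls off the work surface, if the arm or the gripper's body presses on something with over 40 N, if the wrist force passes 120 N, or if a joint passes its speed limit or range.

## Robot

A 7-joint arm with a two-finger parallel gripper is mounted at the origin on the work surface. World frame = base frame: x ahead of the robot, y to its left, z up, the work surface at z = 0. Lengths are in m, angles in degrees, forces in N, time in s.
With the tool pointing down it reaches from about 0.425 to 0.875 m from the base axis. Payload 4.7 kg.
Tool frame: the origin (TCP) lies at the very end of the fingers, on their centre line; the grasp point (between the pads) lies 19 mm behind it; z points along the fingers, y is the line along which they close (so a half turn about z gives the same grasp; the last joint's range is limited). The gripper opens to 87 mm and grips with 3 to 60 N. Pads are 19 mm wide; open, the fingers measure 117 mm over their backs; the gripper's body (75 mm by 190 mm) begins 51 mm behind the grasp point.
Start: joints at [78.1, 18.392, -4.016, 83.108, 1.295, 78.541, -3.26], TCP at [0.143, -0.634, 0.191] pointing down, gripper open.
Joint ranges: [-163.93, 163.93], [-17.29, 119.83], [-79.2, 71.16], [3.27, 140.29], [-89.18, 269.18], [5.43, 117.66], [-154.24, 154.24]. Speed limits (degrees/s): [147.25, 147.25, 180, 180, 180, 180, 180].

## Interface

Orientations are given as [roll, pitch, yaw] about the fixed x, y, z axes, in that order (R = Rz(yaw) Ry(pitch) Rx(roll)).
In Python, from cell import telemetry, cams, env gives the robot as it stands.
- The arm moves only by the tool arm_command, never from a script. Its argument "series" is text: rows parted by semicolons, each of 5 numbers parted by spaces: the shift along the tool's x, y, z in mm, then the turn about the tool's z in rad, then the closure in counts, from 0 (fully open) to 255 (shut). A call has 1 to 20 rows; each row shifts and turns the commanded pose from where the row before left it, along the tool's axes as they then stand; what a row does not reach is not made up. A row lasts 1/12 s, in which the tool goes at most 41.7 mm and 7.16 degrees, less where a joint would pass 70% of its speed; a pose out of reach is approached as far as the arm can. A call is refused whole if a number of a shift passes 41.7 or a number of a turn 0.125, either way. A call with a gripper value outside its range is refused whole. The fingers move at their own pace and stop on an object; "squeeze" is the grip in N (left out, the last holds). Time passes only in rows, so rows that do not move let the fingers close. It gives the time, the measured TCP pose, the force, the opening and the grip force at its end, in the units of the state.
- telemetry.get_obs(): the state, without advancing time (a new reading comes with each control period).
- cams.read_camera(name): name is "scene" or "top" or "wrist"; returns the picture (384x512x3 uint8, blue, green, red); there is no depth.
- cams.calibration(name): a dict with "K" (3x3 intrinsics, pixels), "origin" and "rotation" of the camera in the world; the wrist camera has in their place "hand_eye" (4x4, takes a point from camera to tool coordinates, whose origin is the TCP and whose axes are the flange's). Camera axes: x right, y down, z forward; pixel columns grow to the right and rows downward; lengths in m; the calibration is good to about 2 mm. A picture is of the moment at which its call begins: read the wrist's pose just before it. calibration takes no time and is no camera call.
- env.sign_off(): hands the job in; it is judged then, once.
The state is a dict: "time_s": time; "qpos": joint angles; "joint_velocities": joint speeds; "effort": joint torques, N m; "tool_pos": TCP position; "tool_rot": TCP orientation; "force": force on the tool from outside, world axes, zero at the start; "wrist_torque": the same for the moment, N m; "grip_width": finger opening in m; "grasp_force": force on a finger pad.
Only numpy, scipy, OpenCV 4.12 (cv2) and the standard library are available. Lean on these libraries where they do the work, as an engineer would, in place of code of your own. Each camera call takes 0.05 s, during which the arm holds its last target. There are 200 camera calls.

## Working session

There is one attempt and no reset: what is moved stays moved. The work goes in short steps, Python scripts to look and compute and a tool call to move; the robot and the scene stay as the last step left them, time stands still between calls to the robot, and variables do not carry over. Pictures are saved under pics/ and viewed, at most 10 in all, crops included, and the job is handed in when it is done.

Besides the shell and the picture viewer there is one more tool, called by a JSON object that holds its "op" and its "data", one argument or row to a line. arm_command: Moves the arm, as the interface text tells. Its arguments: {"type":"object","properties":{"series":{"type":"string"},"squeeze":{"type":"number"}},"required":["series"]}

```bash
mkdir -p pics; ls; python3 - <<'E'
from cell import telemetry,cams
import cv2,numpy as np
o=telemetry.get_obs(); print(o)
for n in("scene","top"):
    cv2.imwrite(f"pics/{n}0.png",cams.read_camera(n)); c=cams.calibration(n); print(n,c)
print(cams.calibration("wrist"))
a=[cv2.imread(f"pics/{n}0.png") for n in("top",)]
cv2.imwrite("pics/top0b.png",cv2.resize(a[0],(800,600)))
E
```

```text
pics
{'time_s': 0.0, 'qpos': array([78.1016926 , 18.43605528, -4.01588724, 83.17486067,  1.29381398,
       78.53991509, -3.26101019]), 'joint_velocities': array([ 0.07523877,  0.06342864, -0.02117098,  0.03893743, -0.0316514 ,
       -0.06152873,  0.05331954]), 'effort': array([-2.05087149e-04, -4.91285992e+01, -4.03963253e-01, -3.12527740e+01,
       -6.38463395e-02,  4.35392931e-02,  1.72442733e-04]), 'tool_pos': array([ 0.14279427, -0.63350049,  0.19009601]), 'tool_rot': array([-1.79894346e+02,  4.48330545e-03,  1.27071508e+01]), 'force': array([-0.60511901,  0.29734385,  0.8863415 ]), 'wrist_torque': array([ 0.07452964, -0.04118425,  0.0193558 ]), 'grasp_force': 0.0, 'grip_width': 0.08686107804306031}
scene {'K': array([[360.21620104,   0.        , 252.26956366],
       [  0.        , 360.21620104, 193.53951056],
       [  0.        ,   0.        ,   1.        ]]), 'origin': array([ 0.91655201, -0.43722313,  0.74743065]), 'rotation': array([-137.8752887 ,   -0.77606383,   38.04663059])}
top {'K': array([[453.9173477 ,   0.        , 256.48361449],
       [  0.        , 453.9173477 , 190.19147587],
       [  0.        ,   0.        ,   1.        ]]), 'origin': array([0.28211996, 0.03801968, 1.40361753]), 'rotation': array([-1.68523847e+02, -1.39211247e-01, -8.30485487e+01])}
{'K': array([[277.91745733,   0.        , 254.9301918 ],
       [  0.        , 277.91745733, 192.60241909],
       [  0.        ,   0.        ,   1.        ]]), 'hand_eye': array([[ 3.17960287e-04, -9.70710269e-01, -2.40252936e-01,
         6.47890248e-02],
       [ 9.99999709e-01,  1.41871667e-04,  7.50225629e-04,
         4.02532440e-04],
       [-6.94166638e-04, -2.40253104e-01,  9.70710031e-01,
        -1.94121194e-01],
       [ 0.00000000e+00,  0.00000000e+00,  0.00000000e+00,
         1.00000000e+00]])}
```

View pics/top0b.png

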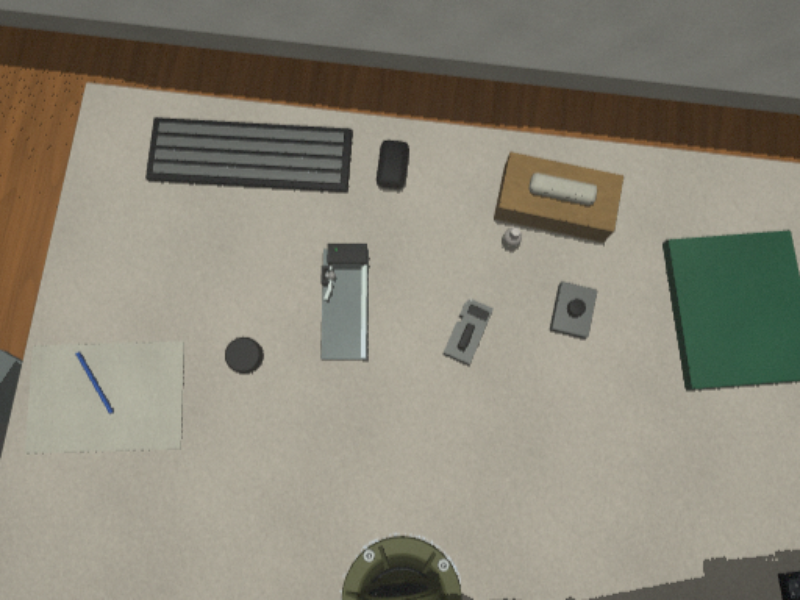

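View pics/scene0.png

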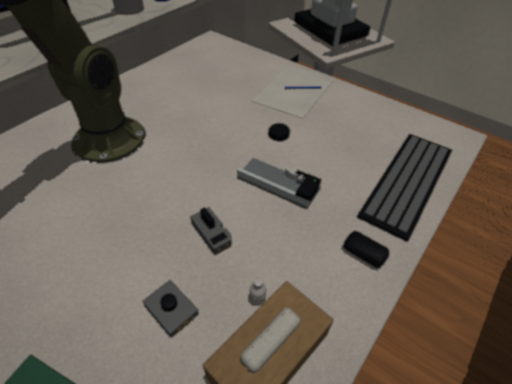

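The top view (800x600 scale) shows the dock at about (345,300), with its hood at the upper end (348,253), its rail on the right (365,310) and its ball on the left. The pack is at (468,333), with the fin at (466,336) and the nose pointing up-right. The scene view agrees, with the pack at (211,230) and the dock at (280,182). Next I'll compute rough positions.

```bash
cat > h.py <<'E'
import numpy as np,cv2
from scipy.spatial.transform import Rotation as R
from cell import telemetry,cams
def pose(n,o=None):
    c=cams.calibration(n)
    if n!="wrist": return c["K"],np.array(c["origin"]),R.from_euler("xyz",c["rotation"],degrees=True).as_matrix()
    o=o or telemetry.get_obs(); T=R.from_euler("xyz",o["tool_rot"],degrees=True).as_matrix(); H=c["hand_eye"]
    return c["K"],o["tool_pos"]+T@H[:3,3],T@H[:3,:3]
def cast(p,uv,z):
    K,t,M=p; uv=np.atleast_2d(np.float64(uv)); d=(M@np.linalg.inv(K)@np.c_[uv,np.ones(len(uv))].T).T
    return t+d*((z-t[2])/d[:,2])[:,None]
def proj(p,X):
    K,t,M=p; q=(K@M.T@(np.atleast_2d(X)-t).T).T; return q[:,:2]/q[:,2:]
def snap(n,name):
    o=telemetry.get_obs(); im=cams.read_camera(n); cv2.imwrite(f"pics/{name}.png",im); return im,pose(n,o)
E
python3 - <<'E'
from h import *
np.set_printoptions(precision=4,suppress=True)
s=.64;p=pose("top")
f=lambda u,z:print(cast(p,np.array(u)*s,z))
print("pack top corners (nose L, nose R, tail R, tail L)");f([(470,299),(491,307),(468,364),(444,354)],.03)
print("fin top rear/front");f([(462,347),(472,325)],.062)
print("dock bed: tailL, tailR(rail top outer), hood far L,R ");f([(321,360)],.012);f([(368,360),(368,265)],.034);f([(328,245),(367,245),(368,264),(328,264)],.052)
print("others");f([(574,308)],.048);f([(512,238)],.0);f([(244,355)],.024)
E
```

```text
pack top corners (nose L, nose R, tail R, tail L)
[[ 0.5723 -0.0678  0.03  ]
 [ 0.5613 -0.1105  0.03  ]
 [ 0.4439 -0.077   0.03  ]
 [ 0.4576 -0.0287  0.03  ]]
fin top rear/front
[[ 0.471  -0.0597  0.062 ]
 [ 0.5155 -0.0743  0.062 ]]
dock bed: tailL, tailR(rail top outer), hood far L,R 
[[0.4188 0.2093 0.012 ]]
[[0.4277 0.1163 0.034 ]
 [0.6154 0.1409 0.034 ]]
[[0.6418 0.2232 0.052 ]
 [0.6511 0.1468 0.052 ]
 [0.6131 0.1398 0.052 ]
 [0.6035 0.2178 0.052 ]]
others
[[ 0.5753 -0.2691  0.048 ]]
[[ 0.7164 -0.1428  0.    ]]
[[0.4091 0.3583 0.024 ]]
```

{"op": "arm_command", "data": {
  "series": "10 -10 0 0 0;20 -20 0 0 0;26 -26.5 0 0 0;26 -26.5 0 0 0;26 -26.5 0 0 0;26 -26.5 0 0 0;26 -26.5 0 0 0;26 -26.5 0 0 0;26 -26.5 0 0 0;26 -26.5 0 0 0;26 -26.5 0 0 0;26 -26.5 0 0 0;26 -26.5 0 0 0;26 -26.5 0 0 0;26 -26.5 0 0 0;26 -26.5 0 0 0;26 -26.5 0 0 0;26 -26.5 0 0 0;12 -12 0 0 0;8 -10 0 0 0"
}}

```text
time_s: 1.77
tool_pos: [0.4937, -0.0641, 0.191]
tool_rot: [-180.0, -0.0, 12.9]
force: [0.2, -0.8, 0.3]
grip_width: 0.087
grasp_force: 0.0
```

{"op": "arm_command", "data": {
  "series": "0 0 0 0.1 0;0 0 0 0.12 0;0 0 0 0.12 0;0 0 0 0.12 0;0 0 0 0.064 0;0 0 0 0 0;0 0 0 0 0"
}}

```text
time_s: 2.35
tool_pos: [0.4926, -0.0672, 0.1908]
tool_rot: [180.0, 0.0, -17.2]
force: [0.2, 0.6, 0.2]
grip_width: 0.087
grasp_force: 0.0
```

```bash
python3 - <<'E'
from h import *
im,p=snap("wrist","w1"); print(p[1],telemetry.get_obs()["tool_pos"],telemetry.get_obs()["tool_rot"])
cv2.imwrite("pics/w1b.png",cv2.resize(im,(800,600),interpolation=cv2.INTER_CUBIC))
E
```

```text
[ 0.55465111 -0.08720635  0.38493148] [ 0.4926238  -0.06723352  0.19090402] [ 1.79992932e+02  2.45607085e-02 -1.72007480e+01]
```

View pics/w1b.png

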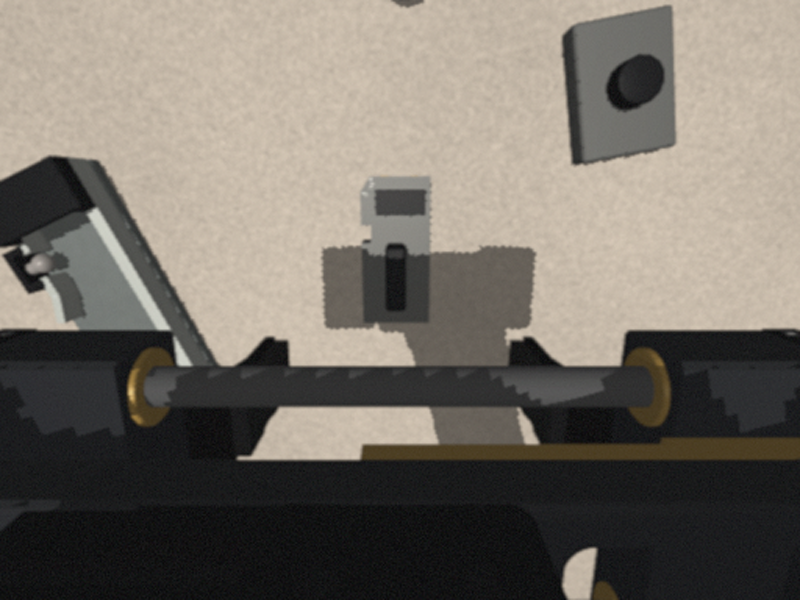

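The wrist view shows the pack's nose at the top (y≈178), side edges at x≈362 and 431, the notch on the left at y≈232, and the fin top at x 386–406, y 245–310. The dock is at the left with its hood at (50,200) and ball at (38,263). I'll measure the pack's edges and move over the dock for a close look.

```bash
cat >> h.py <<'E'
def edge(im,a,b,w=5,n=40):
    """subpixel edge points along segment a-b (pixels), search +-w across it; returns fitted line ends"""
    g=cv2.GaussianBlur(cv2.cvtColor(im,cv2.COLOR_BGR2GRAY),(3,3),0).astype(np.float32); a=np.float64(a);b=np.float64(b)
    t=(b-a)/np.linalg.norm(b-a); m=np.array([-t[1],t[0]]); s=np.arange(-w,w+.01,.25); q=[]
    for k in np.linspace(.08,.92,n):
        P=(a+k*(b-a)+s[:,None]*m).astype(np.float32)
        d=abs(np.gradient(cv2.remap(g,P[:,:1],P[:,1:],cv2.INTER_LINEAR)[:,0])); 
        if d.max()>1.5: i=d.argmax(); q.append(P[i])
    vx,vy,x,y=cv2.fitLine(np.array(q),cv2.DIST_HUBER,0,.01,.01).ravel(); v=np.array([vx,vy]);c=np.array([x,y])
    return c+v*((a-c)@v),c+v*((b-c)@v)
E
python3 - <<'E'
from h import *
np.set_printoptions(precision=4,suppress=True)
im=cv2.imread("pics/w1.png");p=pose("wrist");s=.64
def L(a,b,z):
    e=np.array(edge(im,np.array(a)*s,np.array(b)*s)); P=cast(p,e,z)[:,:2]; d=P[1]-P[0]; print(e.ravel(),P.ravel(),np.degrees(np.arctan2(d[1],d[0]))); return P
r=L((431,215),(431,182),.03); r2=L((430,318),(430,255),.03); l=L((362,318),(362,255),.03)
n=L((378,177),(428,177),.03)
f1=L((386,305),(386,262),.062); f2=L((406,305),(406,262),.062)
yaw=np.radians(-17.2);x=np.array([np.cos(yaw),np.sin(yaw)]);y=np.array([-x[1],x[0]]);t=np.array(telemetry.get_obs()["tool_pos"])[:2]
for k,v in dict(r=r,r2=r2,l=l,n=n,f1=f1,f2=f2,finfr=cast(p,np.array([(396,245),(396,311)])*s,.062)[:,:2]).items(): print(k,((v-t)@np.c_[x,y]*1000).ravel())
E
```

```text
[270.6318 136.8579 273.5813 116.1582] [ 0.5336 -0.1013  0.5565 -0.1118] -24.679279724332485
[274.45 203.52 274.45 163.2 ] [ 0.4487 -0.0816  0.5003 -0.0966] -16.214790301218926
[231.8827 203.5166 231.2092 163.2079] [ 0.4654 -0.0275  0.5167 -0.0436] -17.40533727375263
[241.92 112.28 273.92 112.28] [ 0.5724 -0.076   0.5608 -0.1135] -107.18275086293862
[246.29 195.2  246.29 167.68] [ 0.4782 -0.0527  0.5099 -0.0628] -17.611075258780915
[259.34 195.2  259.34 167.68] [ 0.4736 -0.0677  0.5054 -0.0774] -16.963966274099544
r [ 49.2204 -20.4262  74.2508 -23.7123]
r2 [-37.7237 -26.7081  16.0682 -25.7831]
l [-37.7366  29.8601  16.0411  29.6674]
n [ 78.8325  15.2442  78.8443 -24.0527]
f1 [-18.0696   9.6065  15.2174   9.3676]
f2 [-18.0648  -6.0553  15.2221  -5.9182]
finfr [ 27.9433   0.9801 -22.8423   1.0302]
```

{"op": "arm_command", "data": {
  "series": "0 0 0 -0.12 0;0 0 0 -0.12 0;0 0 0 -0.12 0;0 -20 0 -0.07 0;0 -35 0 0 0;0 -40 0 0 0;0 -40 0 0 0;-3 -40 0 0 0;-3 -30 0 0 0;-4 -20 0 0 0;0 -4 0 0 0;0 0 0 0 0;0 0 0 0 0"
}}

```text
time_s: 3.48
tool_pos: [0.4555, 0.1574, 0.191]
tool_rot: [179.9, 0.0, 7.3]
force: [0.4, -0.0, -0.3]
grip_width: 0.0872
grasp_force: 0.0
```

```bash
python3 - <<'E'
from h import *
im,p=snap("wrist","w2"); o=telemetry.get_obs();print(o["tool_pos"],o["tool_rot"])
cv2.imwrite("pics/w2b.png",cv2.resize(im[:,80:430],None,fx=2.28,fy=2.28,interpolation=cv2.INTER_CUBIC)[:600])
E
```

```text
[0.45567552 0.15677966 0.19092359] [1.79956599e+02 2.13040548e-02 7.21101021e+00]
```

View pics/w2b.png

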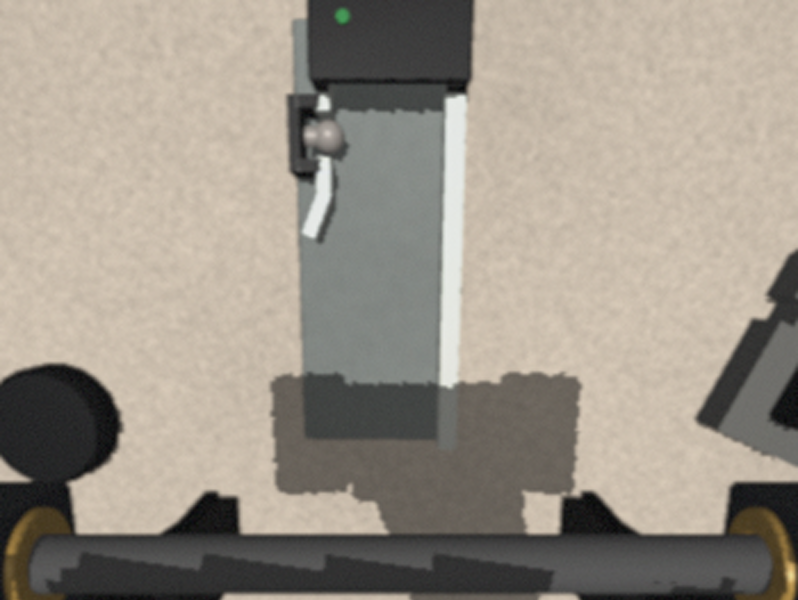

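The dock close-up (crop pixels) shows the hood's rear edge at y≈80, the ball at (325,136), and the flared guide from (325,190) to (310,235). The rail is a white band with its outer edge running from x≈467 at the top to 459, and the bed's open end is at y≈438. I'll fit those edges.

```bash
python3 - <<'E'
from h import *
np.set_printoptions(precision=4,suppress=True)
im=cv2.imread("pics/w2.png");p=pose("wrist");o=telemetry.get_obs();t=o["tool_pos"][:2]
px=lambda a:np.array(a)/2.28+np.array([80,0])
yaw=np.radians(o["tool_rot"][2]);A=np.array([[np.cos(yaw),-np.sin(yaw)],[np.sin(yaw),np.cos(yaw)]])
def L(k,a,b,z,w=4):
    e=np.array(edge(im,px(a),px(b),w)); P=(cast(p,e,z)[:,:2]-t)@A*1000; d=P[1]-P[0]
    print(k,((e-[80,0])*2.28).ravel(),P.ravel(),np.degrees(np.arctan2(d[1],d[0])))
L("rail outer top",(459,370),(466,110),.034,3)
L("rail inner bed",(440,375),(444,120),.012,3)
L("rail inner top",(443,375),(446,120),.034,3)
L("tail",(310,438),(432,438),.012)
L("bed left",(304,375),(299,245),.012,3)
L("hood top rear",(320,79),(462,79),.052,3)
L("hood right",(468,70),(473,8),.052,3)
print("ball",(cast(p,px((331,136)),.027)[:,:2]-t)@A*1000, "wall in",(cast(p,px([(331,195),(331,165)]),.034)[:,:2]-t)@A*1000)
E
```

```text
rail outer top [457.6848 369.9618 465.2267 109.9776] [ 17.514  -33.512  149.3954 -34.3384] -0.3590077641726833
rail inner bed [438.4785 374.965  444.3375 120.0078] [ 11.5728 -24.293  149.7472 -25.3298] -0.42989855957653994
rail inner top [438.3153 374.8876 444.4302 119.9624] [ 14.7614 -22.7885 144.7644 -23.9024] -0.49090092124895685
tail [310.   438.57 432.   438.57] [-27.1913  53.0075 -27.1918 -20.9596] -90.0004087332553
bed left [300.6333 375.0953 296.9541 245.0579] [11.4849 57.2553 85.145  56.606 ] -0.5050834722158032
hood top rear [320.    82.99 462.    82.99] [156.7243  36.7223 156.7699 -30.7622] -89.96136006614874
hood right [470.5245  70.0438 471.6006   7.9757] [162.3125 -34.662  188.2059 -34.4478] 0.47390035887268667
ball [[138.6777  34.5201]] wall in [[108.9275  34.5586]
 [123.4687  34.1887]]
```

{"op": "arm_command", "data": {
  "series": "0 20 0 0 0;2 35 0 0 0;3 40 0 0 0;3 40 0 0 0;3 40 0 0 0;0 31 0 0 0;0 20 0 0 0;0 0 0 0.12 0;0 0 0 0.12 0;0 0 0 0.12 0;0 0 0 0.066 0;0 0 0 0 0;0 0 0 0 0;0 0 0 0 0"
}}

```text
time_s: 4.7
tool_pos: [0.4946, -0.0651, 0.191]
tool_rot: [180.0, 0.0, -17.1]
force: [0.7, 1.0, 0.3]
grip_width: 0.087
grasp_force: 0.0
```

{"op": "arm_command", "data": {
  "series": "1 1 20 0 0;0 0 35 0 0;0 0 40 0 0;0 0 30 0 0;0 0 18 0 0;0 0 9 0 0;0 0 5 0 0;0 0 0 0 0;0 0 0 0 0;0 0 0 0 0"
}}

```text
time_s: 5.53
tool_pos: [0.4969, -0.0656, 0.0356]
tool_rot: [180.0, -0.2, -17.1]
force: [0.3, 0.5, 0.1]
grip_width: 0.0871
grasp_force: 0.0
```

{"op": "arm_command", "data": {
  "series": "0 0 0 0 255;0 0 0 0 255;0 0 0 0 255;0 0 0 0 255;0 0 0 0 255;0 0 0 0 255;0 0 0 0 255;0 0 0 0 255;0 0 0 0 255;0 0 0 0 255;0 0 0 0 255;0 0 0 0 255",
  "squeeze": 30
}}

```text
time_s: 6.53
tool_pos: [0.4955, -0.0653, 0.0341]
tool_rot: [180.0, 0.0, -17.1]
force: [0.7, -0.1, -0.4]
grip_width: 0.0151
grasp_force: 0.0
```

{"op": "arm_command", "data": {
  "series": "0 0 0 0 255;0 0 0 0 255;0 0 0 0 255;0 0 0 0 255"
}}

```text
time_s: 6.87
tool_pos: [0.4955, -0.0653, 0.0341]
tool_rot: [180.0, 0.0, -17.1]
force: [0.5, 0.4, -1.2]
grip_width: 0.0011
grasp_force: 0.0
```

```bash
python3 - <<'E'
from h import *
im,p=snap("wrist","w3"); s=cams.read_camera("scene"); o=telemetry.get_obs();print(o["tool_pos"],o["tool_rot"])
a=cv2.resize(im[:384],(533,400)); b=cv2.resize(s[150:300,140:290],(400,400),interpolation=cv2.INTER_CUBIC)
cv2.imwrite("pics/w3b.png",np.hstack([a[:,100:500],b]))
E
```

```text
[ 0.49549994 -0.06529426  0.03412988] [ 1.79994699e+02 -4.06568081e-04 -1.70863542e+01]
```

View pics/w3b.png

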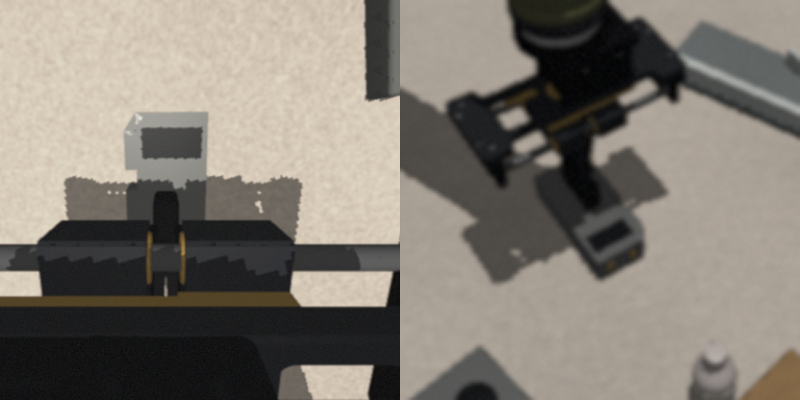

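The left half (wrist) shows the fin's front part at (165,205), just ahead of the finger plane. The right half (scene) shows the fingers down at the fin. The opening reads 1 mm, so I'll check whether the pack has moved and where the TCP projects.

```bash
python3 - <<'E'
from h import *
np.set_printoptions(precision=4,suppress=True)
p=pose("wrist");o=telemetry.get_obs();print(o["grip_width"],o["grasp_force"],o["force"])
t=o["tool_pos"]
f=lambda uv:np.array([((u+100)/1.0417,v/1.0417) for u,v in uv])
print("nose top edge",cast(p,f([(140,112),(208,112)]),.03)); print("right",cast(p,f([(208,160)]),.03),"fin front top",cast(p,f([(166,192)]),.062), "fin sides",cast(p,f([(153,205),(179,205)]),.062))
q=proj(p,[t,t+[0,0,.019],t+[0,0,.028]])*1.0417-[100,0]; print("TCP, grasp, in view",q)
im=cv2.imread("pics/w3.png")[150:310,170:350]; cv2.imwrite("pics/w3c.png",np.clip(cv2.resize(im,None,fx=3.7,fy=3.7,interpolation=cv2.INTER_CUBIC).astype(float)*2.5,0,255).astype(np.uint8))
E
```

```text
0.00021065458762404223 0.0 [ 0.8021 -0.2548  0.6395]
nose top edge [[ 0.5728 -0.0723  0.03  ]
 [ 0.5597 -0.1149  0.03  ]]
right [[ 0.5294 -0.1068  0.03  ]] fin front top [[ 0.5231 -0.0748  0.062 ]] fin sides [[ 0.5178 -0.0651  0.062 ]
 [ 0.5133 -0.0799  0.062 ]]
TCP, grasp, in view [[164.4815 224.1622]
 [164.3727 233.6148]
 [164.3131 238.7804]]
```

View pics/w3c.png

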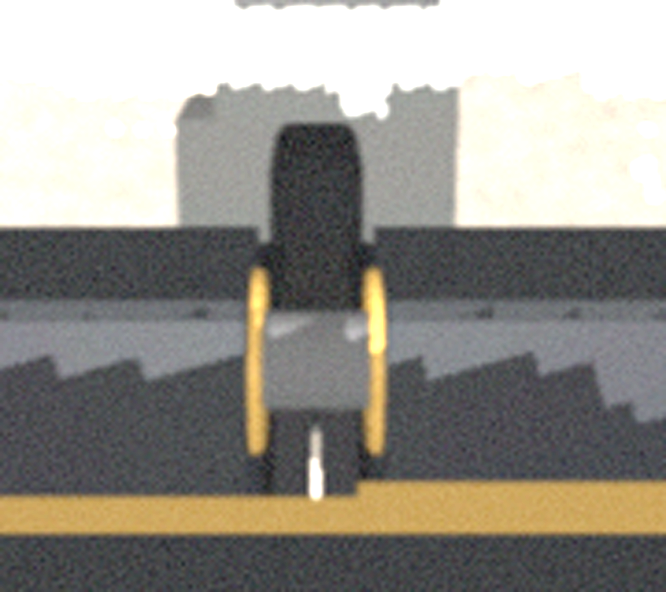

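The opening in this view really is about 1 mm, and the pack has not moved. In w1 the fingertips are 142 px apart for 87 mm, a depth of about 0.17 m, while the stated TCP is at 0.204 m. So the fingers end about 30 mm short of the stated TCP and closed above the fin. I'll open, go lower while watching the force, and try again.

{"op": "arm_command", "data": {
  "series": "0 0 0 0 90;0 0 0 0 90;0 0 0 0 90;0 0 0 0 90;0 0 0 0 90;0 0 0 0 90;0 0 0 0 90;0 0 0 0 90;0 0 0 0 90;0 0 4 0 90;0 0 5 0 90;0 0 4 0 90;0 0 0 0 90;0 0 0 0 90"
}}

```text
time_s: 8.13
tool_pos: [0.495, -0.0652, 0.0206]
tool_rot: [180.0, 0.1, -17.1]
force: [-0.5, 0.8, -0.5]
grip_width: 0.0562
grasp_force: 0.0
```

{"op": "arm_command", "data": {
  "series": "0 0 0 0 140;0 0 0 0 140;0 0 0 0 140;0 0 0 0 140;0 0 0 0 140;0 0 4 0 140;0 0 4 0 140;0 0 3 0 140;0 0 0 0 140;0 0 0 0 140",
  "squeeze": 5
}}

```text
time_s: 8.97
tool_pos: [0.4951, -0.0652, 0.0097]
tool_rot: [180.0, 0.1, -17.1]
force: [0.9, -0.6, 0.0]
grip_width: 0.0393
grasp_force: 0.0
```

Width went to 39 mm with no contact, which confirms the fingertips are above the block. I'll go down 4 mm more and close.

{"op": "arm_command", "data": {
  "series": "0 0 2 0 140;0 0 2 0 140;0 0 0 0 140;0 0 0 0 255;0 0 0 0 255;0 0 0 0 255;0 0 0 0 255;0 0 0 0 255;0 0 0 0 255;0 0 0 0 255;0 0 0 0 255",
  "squeeze": 25
}}

```text
time_s: 9.88
tool_pos: [0.4955, -0.0653, 0.0062]
tool_rot: [180.0, -0.0, -17.1]
force: [0.0, -0.7, 0.3]
grip_width: 0.016
grasp_force: 25.0
```

{"op": "arm_command", "data": {
  "series": "0 0 -3 0 255;0 0 -8 0 255;0 0 -15 0 255;0 0 -20 0 255;0 0 -15 0 255;0 0 -6 0 255;0 0 0 0 255;0 0 0 0 255;0 0 0 0 255",
  "squeeze": 35
}}

```text
time_s: 10.63
tool_pos: [0.4944, -0.0652, 0.072]
tool_rot: [180.0, 0.1, -17.1]
force: [-0.7, -0.4, -3.2]
grip_width: 0.0159
grasp_force: 35.0
```

```bash
python3 - <<'E'
from h import *
np.set_printoptions(precision=4,suppress=True)
im,p=snap("wrist","w4"); o=telemetry.get_obs();t=o["tool_pos"];print(t,o["tool_rot"],o["grip_width"],o["grasp_force"],o["force"])
zt=t[2]-.0062+.03
yaw=np.radians(o["tool_rot"][2]);A=np.array([[np.cos(yaw),-np.sin(yaw)],[np.sin(yaw),np.cos(yaw)]])
# expected pack in tool frame: centre (17,~0)
X=lambda x,y,z:np.r_[t[:2]+A@[x/1e3,y/1e3],z]
for k,a,b in [("nose",(76,15),(76,-24)),("right front",(72,-28),(34,-28)),("left front",(60,28),(44,28))]:
    uv=proj(p,[X(*a,zt),X(*b,zt)]); e=np.array(edge(im,uv[0],uv[1],8)); P=(cast(p,e,zt)[:,:2]-t[:2])@A*1000; d=P[1]-P[0]
    print(k,uv.ravel(),e.ravel(),P.ravel(),np.degrees(np.arctan2(d[1],d[0])))
cv2.imwrite("pics/w4b.png",cv2.resize(im[60:250,140:370],None,fx=3,fy=3,interpolation=cv2.INTER_CUBIC))
E
```

```text
[ 0.4944 -0.0652  0.0719] [179.9902   0.1295 -17.0864] 0.015710990412713448 34.996915608644485 [ 0.569  -0.573  -3.4148]
nose [227.9595 104.7573 294.5962 104.781 ] [227.9597 104.2573 294.5964 104.281 ] [ 76.2794  14.9934  76.2794 -23.9904] -89.9999698392374
right front [301.1528 111.895  298.6714 175.4785] [293.1926 112.9081 301.1163 175.1674] [ 71.4247 -23.3325  34.1968 -29.5125] -170.5746279932536
left front [206.8813 132.7022 207.9653 159.3837] [208.1532 132.6525 209.1967 159.3356] [60.0294 27.2367 44.0298 27.2439] 179.97437943152755
```

View pics/w4b.png

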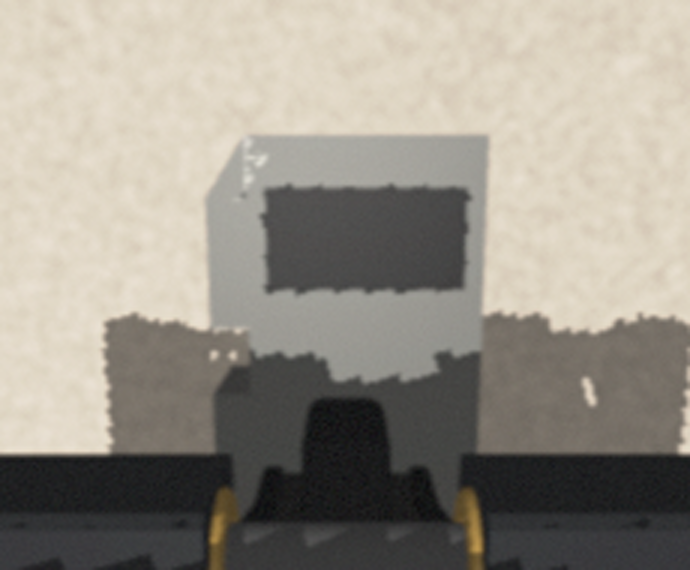

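The pack is held level and square: its nose edge is at y=135, its sides at x≈207–211 and 482–489, and the finger pads sit beside the fin. Its centre is at (16.3, −0.9) mm in the tool frame. Now I'll carry it over the lay point, 3 mm clear of the rail.

{"op": "arm_command", "data": {
  "series": "0 0 0 -0.06 255;0 0 0 -0.1 255;0 0 0 -0.11 255;0 0 0 -0.1 255;0 0 0 -0.048 255;0 -10 0 0 255;1 -20 0 0 255;1 -30 0 0 255;2 -35 0 0 255;2 -35 0 0 255;2 -35 0 0 255;1 -30 0 0 255;0 -20 0 0 255;0 -12 0 0 255;0 -6 0 0 255;0 0 0 0 255;0 0 0 0 255;0 0 0 0 255;0 0 0 0 255"
}}

```text
time_s: 12.27
tool_pos: [0.4768, 0.1656, 0.0729]
tool_rot: [180.0, 0.0, 6.7]
force: [-0.4, -0.0, -3.2]
grip_width: 0.016
grasp_force: 35.0
```

```bash
python3 - <<'E'
from h import *
np.set_printoptions(precision=4,suppress=True)
im,p=snap("wrist","w5"); o=telemetry.get_obs();t=o["tool_pos"];print(t,o["tool_rot"],o["grip_width"],o["grasp_force"],o["force"])
cv2.imwrite("pics/w5b.png",cv2.resize(im[0:250,120:390],None,fx=2.4,fy=2.4,interpolation=cv2.INTER_CUBIC))
E
```

```text
[0.4768 0.1658 0.073 ] [179.9649   0.0137   6.7251] 0.015678771313858034 34.9968424346298 [ 0.3047  0.6048 -4.6284]
```

View pics/w5b.png

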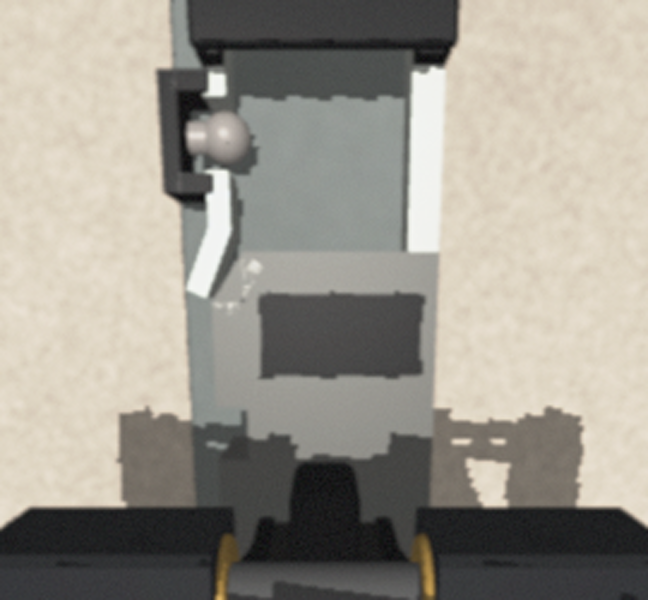

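The view shows the pack's nose edge at y=252 and its right edge at x≈438. The rail's white top face runs from x 412–445 at y=70 to 408–440 at y=248. The ball is at (228,137) and the hood's rear edge at y≈45. I'll work out the offset to the rail.

```bash
python3 - <<'E'
from h import *
np.set_printoptions(precision=2,suppress=True)
im=cv2.imread("pics/w5.png");p=pose("wrist");o=telemetry.get_obs();t=o["tool_pos"];print(t,o["tool_rot"])
yaw=np.radians(o["tool_rot"][2]);A=np.array([[np.cos(yaw),-np.sin(yaw)],[np.sin(yaw),np.cos(yaw)]])
px=lambda a:np.array(a)/2.4+np.array([120,0])
def L(k,a,b,z,w=3):
    e=np.array(edge(im,px(a),px(b),w)); P=(cast(p,e,z)[:,:2]-t[:2])@A*1000; d=P[1]-P[0]
    print(k,((e-[120,0])*2.4).ravel(),P.ravel(),np.degrees(np.arctan2(d[1],d[0])))
L("inner top",(408,245),(412,72),.034,1.5); L("outer top",(440,245),(445,72),.034); L("inner bed",(404,245),(407,110),.012,1)
L("hood rear top",(205,43),(450,43),.052); 
zt=t[2]-.0062+.03
L("nose",(255,252),(400,252),zt); L("pack R",(433,400),(438,260),zt,2); L("pack L",(216,400),(213,320),zt,2)
print("ball",(cast(p,px([(250,137)]),.027)[:,:2]-t[:2])@A*1000)
E
```

```text
[0.48 0.17 0.07] [179.96   0.01   6.73]
inner top [406.23 244.96 410.06  71.96] [ 81.73 -28.09 133.6  -27.73] 0.39116101586382085
outer top [438.38 244.95 444.07  71.97] [ 81.74 -38.8  133.6  -38.43] 0.4081041030049024
inner bed [405.56 245.05 409.61 110.08] [ 83.29 -30.46 128.13 -30.53] -0.09835714667929696
hood rear top [205.  49. 450.  49.] [134.2   33.62 134.25 -36.94] -89.9608130826455
nose [255.  250.2 400.  250.2] [ 75.96  16.22  75.97 -19.14] -89.97770115421572
pack R [432.25 399.97 437.97 260.  ] [ 39.2  -28.45  73.69 -28.5 ] -0.07064576785977011Traceback (most recent call last):
  File "<stdin>", line 12, in <module>
  File "<stdin>", line 7, in L
  File "h.py", line 24, in edge
    vx,vy,x,y=cv2.fitLine(np.array(q),cv2.DIST_HUBER,0,.01,.01).ravel(); v=np.array([vx,vy]);c=np.array([x,y])
              ~~~~~~~~~~~^^^^^^^^^^^^^^^^^^^^^^^^^^^^^^^^^^^^^^
cv2.error: OpenCV(4.12.0) /io/opencv/modules/imgproc/src/linefit.cpp:618: error: (-215:Assertion failed) npoints2 >= 0 || npoints3 >= 0 in function 'fitLine'
```

{"op": "arm_command", "data": {
  "series": "-1 -3 0 -0.005 255;0 0 5 0 255;0 0 12 0 255;0 0 15 0 255;0 0 10 0 255;0 0 6 0 255;0 0 3 0 255;0 0 0 0 255;0 0 0 0 255;0 0 0 0 255"
}}

```text
time_s: 13.15
tool_pos: [0.4758, 0.1702, 0.0227]
tool_rot: [-180.0, -0.1, 7.2]
force: [-0.4, -0.9, -4.1]
grip_width: 0.0155
grasp_force: 35.0
```

{"op": "arm_command", "data": {
  "series": "0 0 2 0 255;0 0 1 0 255;0 0 1 0 255;0 0 0 0 255;0 0 0 0 255;0 0 0 0 255"
}}

```text
time_s: 13.65
tool_pos: [0.4754, 0.17, 0.0182]
tool_rot: [180.0, -0.0, 7.1]
force: [1.1, 0.4, -3.1]
grip_width: 0.0157
grasp_force: 35.0
```

{"op": "arm_command", "data": {
  "series": "0 0 0.5 0 255;0 0 0.5 0 255;0 0 0 0 255;0 1 0 0 255;0 1 0 0 255;0 1 0 0 255;0 0 0 0 255;0 0 0 0 255;0 0 0 0 255"
}}

```text
time_s: 14.4
tool_pos: [0.4758, 0.1693, 0.0182]
tool_rot: [-179.9, -0.1, 7.2]
force: [-3.1, 4.3, 4.8]
grip_width: 0.0154
grasp_force: 35.0
```

{"op": "arm_command", "data": {
  "series": "0 0 -0.6 0 255;0 1 0 0 255;0 1 0 0 255;0 0 0 0 255;0 0 0 0 255;0 0 0 0 255"
}}

```text
time_s: 14.9
tool_pos: [0.4766, 0.1658, 0.0182]
tool_rot: [-179.9, -0.1, 7.1]
force: [0.1, 4.0, 3.6]
grip_width: 0.0157
grasp_force: 35.0
```

{"op": "arm_command", "data": {
  "series": "0 0 -0.3 0 255;0 1 0 0 255;0 0 0 0 255;0 0 0 0 255;0 0 0 0 255"
}}

```text
time_s: 15.32
tool_pos: [0.4767, 0.1656, 0.0183]
tool_rot: [-179.9, -0.1, 7.2]
force: [1.8, 7.1, 1.1]
grip_width: 0.0155
grasp_force: 35.0
```

{"op": "arm_command", "data": {
  "series": "0 -0.5 0 0 255;3 0 0 0 255;5 0 0 0 255;5 0 0 0 255;5 0 0 0 255;5 0 0 0 255;5 0 0 0 255;2 0 0 0 255;0 0 0 0 255;0 0 0 0 255"
}}

```text
time_s: 16.15
tool_pos: [0.5014, 0.1686, 0.0181]
tool_rot: [179.9, 0.5, 7.2]
force: [-12.2, 2.5, 16.2]
grip_width: 0.0158
grasp_force: 35.0
```

{"op": "arm_command", "data": {
  "series": "0 0 -0.7 0 255;0 0 -0.5 0 255;0 0 0 0 255;0 0 0 0 255"
}}

```text
time_s: 16.48
tool_pos: [0.5018, 0.1686, 0.0182]
tool_rot: [180.0, 0.4, 7.2]
force: [-7.8, 4.8, 4.8]
grip_width: 0.0163
grasp_force: 35.0
```

{"op": "arm_command", "data": {
  "series": "2 -0.3 -0.2 0 255;3 0 0 0 255;3 0 0 0 255;3 0 0 0 255;0 0 0 0 255;0 0 0 0 255"
}}

```text
time_s: 16.98
tool_pos: [0.5135, 0.1701, 0.0182]
tool_rot: [180.0, 0.3, 7.2]
force: [-4.4, 4.2, 2.0]
grip_width: 0.0159
grasp_force: 35.0
```

{"op": "arm_command", "data": {
  "series": "3 0 0 0 255;3 0 0 0 255;3 0 0 0 255;3 0 0 0 255;3 0 0 0 255;3 0 0 0 255;0 0 0 0 255;0 0 0 0 255"
}}

```text
time_s: 17.65
tool_pos: [0.5267, 0.1715, 0.0181]
tool_rot: [179.8, 0.9, 7.2]
force: [-16.2, 1.0, 13.9]
grip_width: 0.0159
grasp_force: 35.0
```

{"op": "arm_command", "data": {
  "series": "3 0 -0.6 0 255;3 0 -0.3 0 255;3 0 0 0 255;2 0 0 0 255;0 0 0 0 255;0 0 0 0 255"
}}

```text
time_s: 18.15
tool_pos: [0.539, 0.1731, 0.0181]
tool_rot: [179.9, 0.7, 7.2]
force: [-10.5, 2.1, 3.8]
grip_width: 0.0159
grasp_force: 35.0
```

{"op": "arm_command", "data": {
  "series": "3 0 0 0 255;3 0 0 0 255;3 0 0 0 255;3 0 0 0 255;2 0 0 0 255;0 0 0 0 255;0 0 0 0 255"
}}

```text
time_s: 18.73
tool_pos: [0.5532, 0.1748, 0.0181]
tool_rot: [179.9, 0.7, 7.2]
force: [-9.1, 2.7, 3.3]
grip_width: 0.0162
grasp_force: 35.0
```

{"op": "arm_command", "data": {
  "series": "2 0 0 0 255;2 0 0 0 255;2 0 0 0 255;1 0 0 0 255;0 0 0 0 255;0 0 0 0 255;0 0 0 0 255"
}}

```text
time_s: 19.32
tool_pos: [0.5605, 0.1756, 0.0181]
tool_rot: [179.9, 0.6, 7.2]
force: [-8.9, 2.7, 2.8]
grip_width: 0.0156
grasp_force: 35.0
```

{"op": "arm_command", "data": {
  "series": "1 0 0 0 255;1 0 0 0 255;1 0 0 0 255;0 0 0 0 255;0 0 0 0 255"
}}

```text
time_s: 19.73
tool_pos: [0.5603, 0.1756, 0.0181]
tool_rot: [179.8, 1.0, 7.2]
force: [-17.5, 1.2, 10.2]
grip_width: 0.0157
grasp_force: 35.0
```

{"op": "arm_command", "data": {
  "series": "1 0 -0.5 0 255;1 0 -0.3 0 255;0 0 0 0 255;0 0 0 0 255"
}}

```text
time_s: 20.07
tool_pos: [0.5602, 0.1755, 0.0182]
tool_rot: [179.8, 1.2, 7.2]
force: [-20.7, -0.1, 10.3]
grip_width: 0.016
grasp_force: 35.0
```

{"op": "arm_command", "data": {
  "series": "-1 0 -0.2 0 255;-1 0 -0.2 0 255;-1 0 0 0 255;0 0 0 0 255;0 0 0 0 255"
}}

```text
time_s: 20.48
tool_pos: [0.5604, 0.1757, 0.0182]
tool_rot: [179.9, 0.8, 7.2]
force: [-11.4, 2.5, -0.1]
grip_width: 0.0157
grasp_force: 35.0
```

{"op": "arm_command", "data": {
  "series": "-1 0 0 0 255;0 0 0 0 255;0 0 0 0 140;0 0 0 0 140;0 0 0 0 140;0 0 0 0 140;0 0 0 0 140;0 0 0 0 140;0 0 0 0 140;0 0 0 0 140"
}}

```text
time_s: 21.32
tool_pos: [0.5673, 0.1761, 0.0216]
tool_rot: [180.0, -0.0, 7.1]
force: [-0.7, 0.7, -0.7]
grip_width: 0.039
grasp_force: 0.0
```

{"op": "arm_command", "data": {
  "series": "0 0 -5 0 140;0 0 -12 0 140;0 0 -25 0 140;0 0 -35 0 140;0 0 -35 0 140;-20 0 -25 0 140;-35 0 -10 0 140;-35 0 0 0 140;-20 0 0 0 140;-6 0 0 0 140;0 0 0 0 140;0 0 0 0 140"
}}

```text
time_s: 22.32
tool_pos: [0.4532, 0.1617, 0.1694]
tool_rot: [179.9, -0.1, 7.1]
force: [-0.4, -0.3, 0.8]
grip_width: 0.0393
grasp_force: 0.0
```

```bash
python3 - <<'E'
from h import *
np.set_printoptions(precision=4,suppress=True)
im,p=snap("wrist","w6"); o=telemetry.get_obs();print(o["tool_pos"],o["tool_rot"],o["force"],o["time_s"])
cv2.imwrite("pics/w6b.png",cv2.resize(im[0:210,130:360],None,fx=2.8,fy=2.8,interpolation=cv2.INTER_CUBIC))
E
```

```text
[0.4534 0.1619 0.1692] [-179.9854   -0.0976    7.1277] [-0.0451  0.4982  0.468 ] 22.3667
```

View pics/w6b.png

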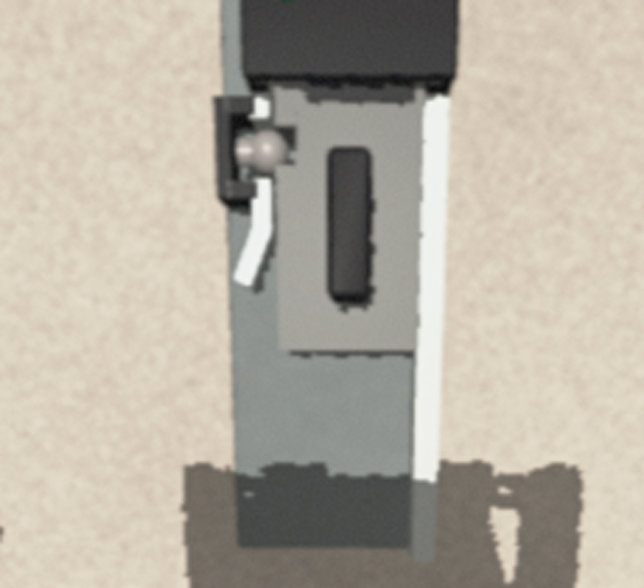

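The pack is under the hood and against the rail, with its tail edge at y≈350. The ball at (270,150) sits in the notch at x≈275–295. A last numeric check of the tail position:

```bash
python3 - <<'E'
from h import *
np.set_printoptions(precision=2,suppress=True)
im=cv2.imread("pics/w6.png");p=pose("wrist");o=telemetry.get_obs();t=o["tool_pos"]
yaw=np.radians(o["tool_rot"][2]);A=np.array([[np.cos(yaw),-np.sin(yaw)],[np.sin(yaw),np.cos(yaw)]])
px=lambda a:np.array(a)/2.8+np.array([130,0])
def L(k,a,b,z,w=3):
    e=np.array(edge(im,px(a),px(b),w)); P=(cast(p,e,z)[:,:2]-t[:2])@A*1000; print(k,((e-[130,0])*2.8).ravel(),P.ravel())
L("pack tail",(290,350),(405,350),.042); L("bed tail",(245,547),(405,547),.012); L("hood top rear",(260,76),(440,76),.052,2)
L("pack left",(280,340),(278,215),.042,2);L("fin L",(329,290),(329,165),.074,2);L("fin R",(370,290),(371,165),.074,2);L("rail outer",(439,470),(447,110),.034)
print("fin ends",(cast(p,px([(349,148),(349,300)]),.074)[:,:2]-t[:2])@A*1000,"ball right",(cast(p,px([(289,148)]),.027)[:,:2]-t[:2])@A*1000, "notch",(cast(p,px([(285,126),(285,165)]),.042)[:,:2]-t[:2])@A*1000)
E
```

```text
pack tail [290.  347.9 405.  347.9] [ 64.59  23.36  64.6  -22.77]
bed tail [245. 547. 405. 547.] [-25.53  48.19 -25.51 -26.39]
hood top rear [260.06  77.67 439.86  71.74] [158.97  31.69 160.91 -32.93]
pack left [277.71 340.09 272.57 215.22] [ 67.62  28.22 114.3   29.19]
fin L [325.5 290.  325.5 165. ] [ 84.55   8.02 125.42   7.73]
fin R [370.8  290.   370.82 165.  ] [ 84.55  -8.07 125.42  -7.79]
rail outer [436.87 469.93 448.36 110.04] [ 14.06 -37.79 153.29 -38.44]
fin ends [[130.76  -0.32]
 [ 81.15  -0.33]] ball right [[141.51  23.49]] notch [[145.66  23.78]
 [132.15  24.05]]
```

The tail is 90.1 mm ahead of the bed's open end (90 expected when home), and the ball is within the notch. I'm handing in.

```bash
python3 -c "
from cell import env
print(env.sign_off())"
```

```text
the job is handed in; nothing more can be done
None
```

The power pack is home in the dock: it is against the rail with its nose at the end stop and the ball in its notch. I let go, backed the arm clear and handed the job in at about 22 s; the other three objects were never approached.

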